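Fold the flap, shut the board case

TASK

The small case holding a circuit board stands open on a wooden block. With the fingertips, push its upright inner flap down flat over the board, then push the open cover over until it is fully shut on the case. Push gently, leave the board lying in the case, and do not disturb the loose heat sink, battery, marker and jar nearby.

Things in the scene. Friction and masses are not known exactly. Their poses are not given: they have to be found in the camera images.
- case: open-topped black plastic case, 114 (x) x 110 (y) x 36 mm high, walls and floor 5 mm thick, fixed on a wooden riser block (112 x 108 mm) whose height differs, so that its underside is 12 to 60 mm above the bench. Origin at the centre of the case's underside; its x axis runs from the flap's hinge side (nearer the robot) to the cover's hinge side (farther from the robot), z up. Turned 26 degrees clockwise to 6 anticlockwise from square to the bench.
- flap (a joint): hinge angle of the thin aluminium inner flap, rad: 0 = folded flat, 1.57 = upright (its stop). It folds away from the robot, towards case +x. Stiff hinge: it stays where it is left and takes about 1 N at the free edge to move. Folded, its top face is at case z = 33 mm, 3 mm below the case rim.
- flap_hinge (a point): middle of the flap's hinge line, which runs along case y just inside the near wall, at case x = -48 mm, z = 31 mm. The flap is 88 mm wide along it and 4 mm thick, centred on it.
- flap_edge (a point): middle of the flap's free edge, 66 mm from its hinge
- cover (a joint): hinge angle of the grey plastic cover, rad: 0 = shut, 1.57 = upright, up to 2.0 = leaning back away from the robot. It closes towards the robot, case -x. Stiff hinge: it stays where it is left and takes 1 to 2 N at the free edge to move. It cannot close while the flap is up: it stops on the flap. Shut, its top face is at case z = 42 mm.
- cover_hinge (a point): middle of the cover's hinge line, which runs along case y on the far wall, at case x = +60 mm, z = 36.5 mm. The cover is 110 mm wide along it and 5 mm thick (its raised middle panel, 1 mm more, is only for looks).
- cover_edge (a point): middle of the cover's free edge, 118 mm from its hinge, in the middle of its thickness
- pcb: loose green circuit board, 52 x 70 x 12 mm, lying flat on the case floor on the flap's side; origin at the centre of its underside
- heat_sink: loose black finned heat sink, 40 x 40 x 22 mm, on the bench to the left of the case; origin at the centre of its underside
- block_battery: loose nine-volt battery, 27 x 50 x 18 mm, lying on the bench farther left; origin under its middle
- pen: loose marker, 15 x 130 x 16 mm, lying near the front edge of the bench; origin under its middle
- jar: loose round white jar with a red lid, 48 mm across, 35 mm high, standing behind the case; origin at the centre of its underside
Things that resemble listed ones, but are neither listed nor needed, are in the scene too. There is more than one size of the pcb; the one meant has the size given above.

How it is judged (in metres and radians):
On the way, in this order (a step that is already met when the one before it is completed fails the run):
1. the flap is folded down flat while the cover still stands open (value of joint flap below 0.12 rad and value of joint cover above 1 rad), for 0.2 s.
2. the cover is fully shut over the folded flap (value of joint cover below 0.05 rad and value of joint flap below 0.12 rad), for 0.2 s.
At the end, for the whole second after the job is handed in: flap within 0.12 rad of flat, cover within 0.05 rad of shut and at rest, the board lying in the case, and the heat sink, battery, marker and jar within 20 mm of where they stood (all of step 2 and velocity of joint cover between -0.05 and 0.05 rad/s and z of pcb in the frame of case below 0.02 m and horizontal distance between pcb and case below 0.05 m and distance of each of heat_sink, block_battery, pen, jar from where it was at the start of the episode below 0.02 m); the robot touches nothing.
It fails at once if the cover is swung down onto the flap while the flap is still up (value of joint flap above 0.5 rad and value of joint cover below 0.9 rad).
It fails at once if the board is lifted off the case floor (z of pcb in the frame of case above 0.025 m).
It fails at once if the case, its flap or its cover is pressed with more than 35 N (contact force between the fingers and case above 35 N).
It fails at once if the heat sink, battery, marker or jar is moved more than 20 mm or lifted (distance of any of heat_sink, block_battery, pen, jar from where it was at the start of the episode above 0.02 m or height (world z) of any of heat_sink, block_battery, pen, jar above 0.012 m).
It also fails if it takes over 54 s, if anything falls off the work surface, if the arm or the gripper's body presses on something with over 40 N, if the wrist force passes 120 N, or if a joint passes its speed limit or range.

ROBOT

A 6-joint arm with a two-finger parallel gripper is mounted at the origin on a cart in front of the work surface, level with it; the furniture and walls round the work are solid. World frame = base frame: x ahead of the robot, y to its left, z up, the work surface at z = 0. Lengths are in m, angles in degrees, forces in N, time in s.
With the tool pointing down it reaches from about 0.3 to 0.75 m from the base axis. Payload 8.5 kg.
Tool frame: the origin (TCP) lies between the finger pads; the fingertips stand 19 mm ahead of it and the grasp point (between the pads) is the TCP; z points along the fingers, y is the line along which they close (so a half turn about z gives the same grasp; the last joint's range is limited). The gripper opens to 85 mm and grips with 20 to 120 N. Pads are 22 mm wide; open, the fingers measure 114 mm over their backs; the gripper's body (76 mm by 85 mm) begins 54 mm behind the grasp point. The pads swing forward as they close: fully open they stand 13 mm farther back than shut.
Start: joints at [51.664, 21.807, 74.336, -0, 83.858, -12.336], TCP at [0.241, 0.494, 0.25] pointing down, gripper open.
Joint ranges: [-178.18, 178.18], [-50.72, 133.34], [12.68, 142.11], [-81.47, 261.47], [9.98, 163.14], [-165.26, 165.26]. Speed limits (degrees/s): [136.94, 136.94, 180, 180, 180, 180].

INTERFACE

Orientations are given as a 3x3 rotation matrix whose columns are the frame's x, y, z axes.
In Python, from rig import env, optics gives the robot as it stands.
- The arm moves only by the tool arm_command, never from a script. Its argument "commands" is one flat list of numbers, 7 for each row, row after row: the closure, from -1 (fully open) to 1 (shut), so that 0 is half open, then the shift along the tool's x, y, z as a fraction of full scale, then the turn, a rotation vector about the tool's x, y, z as a fraction of full scale. A call has 1 to 12 rows; each row is the pose to reach, as a shift and turn from the pose commanded when the call began, along the tool's axes at that moment; what a row does not reach only later rows make up. Full scale, the value 1, is 500 mm for a shift and 120 degrees for a turn. A row lasts 1/12 s, in which the tool goes at most 41.7 mm and 7.16 degrees, less where a joint would pass 70% of its speed; a pose out of reach is approached as far as the arm can. A call with a number of a shift or a turn outside -1 to 1 is refused whole. A call with a gripper value outside its range is refused whole. The fingers move at their own pace and stop on an object; "newtons" is the grip in N (left out, the last holds). Time passes only in rows, so rows that repeat a pose let the fingers close. It gives the time, the measured TCP pose, the force, the opening and the grip force at its end, in the units of the state.
- env.observe(): the state, without advancing time (a new reading comes with each control period).
- optics.get_image(name): name is "scene" or "top" or "wrist"; returns a dict with "image" (480x640x3 uint8, red, green, blue), "intrinsics" (3x3 intrinsics, pixels), "origin" and "orientation" of the camera in the world; the wrist camera has in their place "tool_from_camera" (4x4, takes a point from camera to tool coordinates, whose origin is the TCP and whose axes are the flange's). Camera axes: x right, y down, z forward; pixel columns grow to the right and rows downward; lengths in m; the calibration is good to about 2 mm. A picture is of the moment at which its call begins: read the wrist's pose just before it. There is no depth.
- env.close_job(): hands the job in; it is judged then, once.
The state is a dict: "time_s": time; "q": joint angles; "qvel": joint speeds; "joint_efforts": joint torques, N m; "position": TCP position; "tool_rot": TCP orientation; "ft_force": force on the tool from outside, world axes, zero at the start; "wrist_torque": the same for the moment, N m; "grip_width": finger opening in m; "gripper_force": force on a finger pad.
Only numpy, scipy, OpenCV 4.12 (cv2) and the standard library are available. Lean on these libraries where they do the work, as an engineer would, in place of code of your own. Each camera call takes 0.05 s, during which the arm holds its last target. There are 200 camera calls.

## Working session

There is one attempt and no reset: what is moved stays moved. The work goes in short steps, Python scripts to look and compute and a tool call to move; the robot and the scene stay as the last step left them, time stands still between calls to the robot, and variables do not carry over. Pictures are saved under pics/ and viewed, at most 13 in all, crops included, and the job is handed in when it is done.

Besides the shell and the picture viewer there is one more tool, called as name(argument=value, ...) on one line, values as JSON. arm_command: Moves the arm, as the interface text tells. Shift numbers are shares of 500 mm and turn numbers shares of 120 degrees, none past 1 either way. Its arguments: {"type":"object","properties":{"commands":{"type":"array","items":{"type":"number"}},"newtons":{"type":"number"}},"required":["commands"]}

```bash
mkdir -p pics; ls; python3 - <<'E'
from rig import env, optics
import cv2,pickle,numpy as np
s=env.observe(); print(s)
d={}
for n in("scene","top"):
    d[n]=optics.get_image(n); cv2.imwrite(f"pics/{n}0.png",d[n]["image"][:,:,::-1]); print(n,d[n]["intrinsics"],d[n]["origin"],d[n]["orientation"])
pickle.dump(d,open("d0.pkl","wb"))
E
```

```text
pics
{'time_s': 0.0, 'q': array([ 5.16635992e+01,  2.18427320e+01,  7.43856986e+01, -1.23779814e-03,
        8.38581611e+01, -1.23348851e+01]), 'qvel': array([ 0.03844633, -0.10071752, -0.07917307,  0.0611325 , -0.08348981,
        0.03738679]), 'joint_efforts': array([-9.16439203e-04, -4.48474860e+01, -2.31273437e+01, -2.86290315e-04,
        4.90058665e-03, -1.73108486e-05]), 'position': array([0.24094525, 0.49411451, 0.24968987]), 'tool_rot': array([[-8.98783331e-01,  4.38392149e-01, -9.20582728e-04],
       [ 4.38393012e-01,  8.98782582e-01, -1.19876766e-03],
       [ 3.01873389e-04, -1.48100943e-03, -9.99998858e-01]]), 'ft_force': array([-0.21580439, -0.23434665,  0.64456594]), 'wrist_torque': array([-0.02878882,  0.02507499, -0.00063099]), 'gripper_force': 0.0, 'grip_width': 0.08509537944496826}
scene [[527.22695618   0.         316.72536317]
 [  0.         527.22695618 234.98645639]
 [  0.           0.           1.        ]] [0.0630023  0.3592472  0.55145666] [[-0.73405963 -0.35850032  0.57674429]
 [-0.67859953  0.41935407 -0.60302972]
 [-0.02567372 -0.83403818 -0.55110904]]
top [[558.36507132   0.         318.95483736]
 [  0.         558.36507132 238.02873214]
 [  0.           0.           1.        ]] [ 0.47440979 -0.16800679  1.08919895] [[-0.02068815 -0.99779458  0.06307128]
 [-0.99952095  0.02209392  0.0216732 ]
 [-0.0230189  -0.06259269 -0.99777366]]
```

View pics/scene0.png

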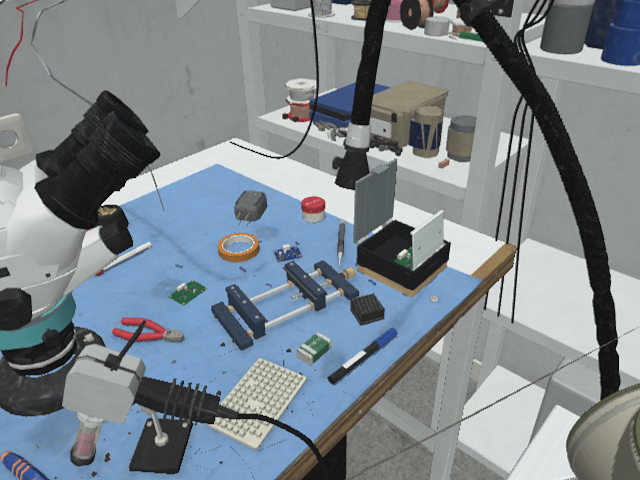

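View pics/top0.png

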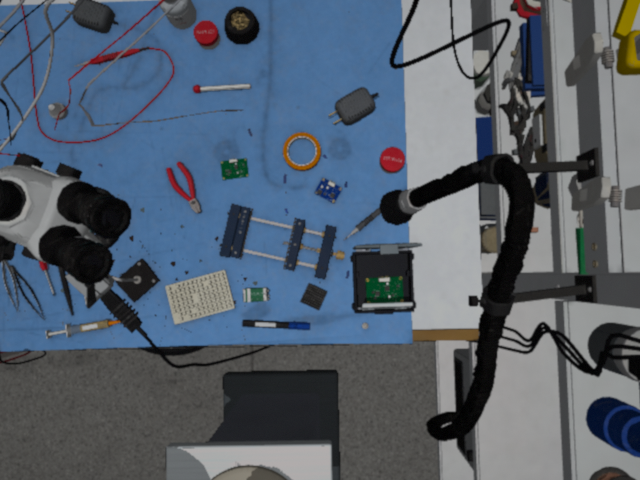

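The scene view shows the open case at about (405,250), with the cover at (375,205), the flap at (427,240) and the lamp head at (352,165). The top view shows the case at (383,280), with the cover's edge-on strip at row 246, the flap strip at row 306 and the lamp head at (397,207). I'll zoom in for corners.

```bash
python3 - <<'E'
import cv2,pickle
d=pickle.load(open("d0.pkl","rb"))
for n,(r0,r1,c0,c1) in dict(scene=(145,305,330,470),top=(180,330,335,455)).items():
    im=cv2.resize(d[n]["image"][r0:r1,c0:c1,::-1],None,fx=3.75 if n=="scene" else 4,fy=3.75 if n=="scene" else 4,interpolation=cv2.INTER_CUBIC)
    cv2.imwrite(f"pics/{n}_z.png",im)
E
```

```text
(no output)
```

View pics/scene_z.png

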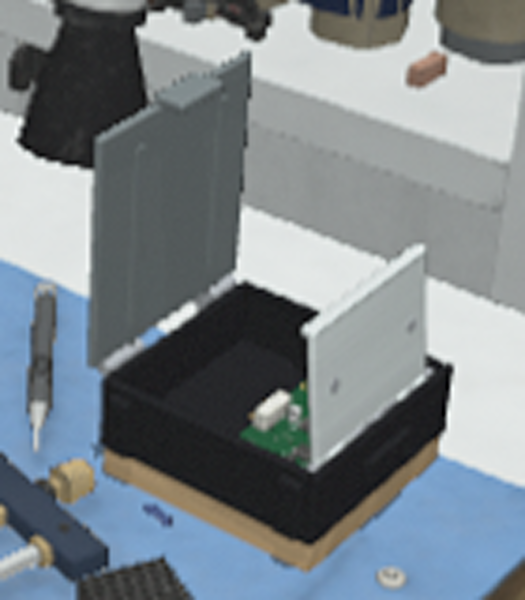

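View pics/top_z.png

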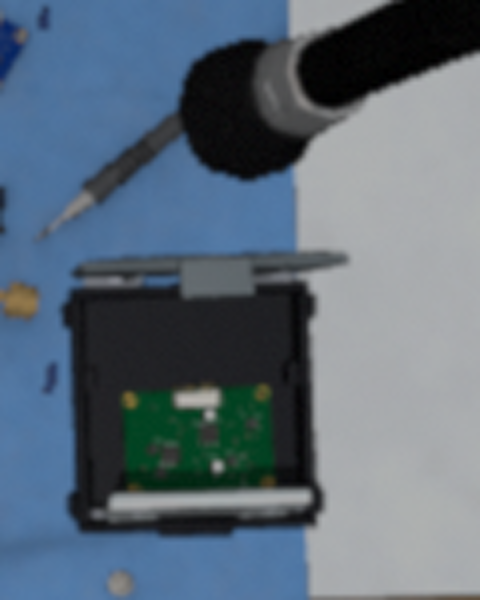

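The zooms show the rim corners, flap edge ends and cover edge ends clearly in both views. I'll triangulate them.

```bash
cat > tri.py <<'E'
import numpy as np
def ray(v,p):
    d=v["orientation"]@np.linalg.solve(v["intrinsics"],[p[0],p[1],1]); return v["origin"],d/np.linalg.norm(d)
def tri(v1,p1,v2,p2):
    A=np.zeros((3,3));b=np.zeros(3);R=[ray(v1,p1),ray(v2,p2)]
    for o,d in R: P=np.eye(3)-np.outer(d,d);A+=P;b+=P@o
    x=np.linalg.solve(A,b); return x,max(np.linalg.norm((np.eye(3)-np.outer(d,d))@(x-o)) for o,d in R)
E
python3 - <<'E'
import pickle,numpy as np
from tri import *
np.set_printoptions(precision=4,suppress=True)
d=pickle.load(open("d0.pkl","rb"));S,T=d["scene"],d["top"]
pts=dict(rimNL=((303,488),(75,524)),rimNR=((450,368),(318,520)),rimFL=((104,376),(72,293)),rimFR=((245,282),(311,286)),
flapL=((306,327),(110,500)),flapR=((422,249),(313,498)),covL=((97,140),(75,270)),covR=((247,55),(347,258)),
lampL=((20,150),(210,170)),lampcollar=((100,5),(275,90)))
for k,(a,b) in pts.items():
    x,e=tri(S,np.array(a)/3.75+(330,145),T,np.array(b)/4+(335,180)); print(k,x,"err",round(e,4))
for k,a,b in [("neck_top_scene/top mid",(352,150),(397,207)),("jar",(313,200),(392,160))]:
    print(k,tri(S,a,T,b))
# neck: ray of top pixels at several heights
for p in [(440,180),(490,170),(525,200),(530,260),(490,350),(455,425)]:
    o,dd=ray(T,p); print(p,[ (o+dd*(z-o[2])/dd[2])[:2].round(3).tolist() for z in (.3,.5)])
E
```

```text
rimNL [ 0.4041 -0.2066  0.0458] err 0.0009
rimNR [ 0.4033 -0.319   0.0478] err 0.0002
rimFL [ 0.5108 -0.2076  0.0535] err 0.0007
rimFR [ 0.5126 -0.318   0.0494] err 0.0017
flapL [ 0.4182 -0.2198  0.1127] err 0.0003
flapR [ 0.4176 -0.3079  0.1093] err 0.0008
covL [ 0.5157 -0.2049  0.1704] err 0.0001
covR [ 0.5192 -0.3165  0.1668] err 0.0011
lampL [ 0.5742 -0.2531  0.1262] err 0.0195
lampcollar [ 0.5852 -0.2889  0.1818] err 0.0019
neck_top_scene/top mid (array([ 0.5807, -0.2758,  0.1808]), np.float64(0.001226864051555665))
jar (array([ 0.6861, -0.286 ,  0.0411]), np.float64(0.0008200968392748288))
(440, 180) [[0.603, -0.324], [0.57, -0.285]]
(490, 170) [[0.616, -0.395], [0.58, -0.338]]
(525, 200) [[0.572, -0.443], [0.547, -0.373]]
(530, 260) [[0.487, -0.446], [0.484, -0.375]]
(490, 350) [[0.363, -0.385], [0.391, -0.33]]
(455, 425) [[0.262, -0.333], [0.316, -0.291]]
```

```bash
python3 - <<'E'
import pickle,numpy as np
from tri import *
d=pickle.load(open("d0.pkl","rb"));S,T=d["scene"],d["top"]
for p in [(420,195),(440,180),(465,172),(490,170),(525,200),(530,260),(510,310),(490,350),(455,425)]:
    o,dd=ray(T,p); print(p)
    for z in np.arange(.15,.75,.05):
        w=o+dd*(z-o[2])/dd[2]; c=S["orientation"].T@(w-S["origin"]); u=S["intrinsics"]@(c/c[2])
        if 0<u[1]<480 and 0<u[0]<640 and S["image"][int(u[1]),int(u[0])].max()<50: print("   ",w.round(3),u[:2].round())
E
```

```text
(420, 195)
    [ 0.603 -0.32   0.15 ] [359. 155.]
    [ 0.589 -0.303  0.25 ] [360. 105.]
    [ 0.582 -0.295  0.3  ] [361.  76.]
(440, 180)
    [ 0.619 -0.344  0.2  ] [361. 122.]
    [ 0.611 -0.334  0.25 ] [361.  97.]
    [ 0.603 -0.324  0.3  ] [362.  70.]
(465, 172)
    [ 0.631 -0.384  0.2  ] [369. 114.]
    [ 0.622 -0.372  0.25 ] [370.  90.]
    [ 0.614 -0.36   0.3  ] [370.  64.]
    [ 0.605 -0.348  0.35 ] [371.  35.]
    [ 0.596 -0.336  0.4  ] [372.   3.]
(490, 170)
    [ 0.607 -0.381  0.35 ] [382.  31.]
    [ 0.598 -0.367  0.4  ] [383.   0.]
(525, 200)
(530, 260)
    [ 0.485 -0.411  0.4  ] [461.   3.]
(510, 310)
    [ 0.421 -0.4    0.35 ] [491.  45.]
    [ 0.425 -0.384  0.4  ] [489.  11.]
(490, 350)
    [ 0.342 -0.427  0.15 ] [525. 177.]
    [ 0.363 -0.385  0.3  ] [519.  89.]
    [ 0.37  -0.372  0.35 ] [516.  55.]
(455, 425)
    [ 0.221 -0.365  0.15 ] [588. 217.]
    [ 0.235 -0.354  0.2  ] [584. 186.]
```

```bash
python3 - <<'E'
import pickle,numpy as np
from tri import *
from rig import optics
np.set_printoptions(precision=3,suppress=True)
d=pickle.load(open("d0.pkl","rb"));S,T=d["scene"],d["top"]
for k,a,b in [("eye1",(150,150),(125,220)),("eye1b",(150,150),(105,265)),("eye2",(120,240),(105,270)),("eye2b",(120,240),(125,220)),("graybox",(105,385),(95,295)),("cable",(180,400),(125,312)),("cable2",(215,412),(140,325)),("base",(165,450),(138,280)),("post",(160,435),(132,278)),("vise",(290,270),(298,222)),("viseR",(355,290),(325,275))]:
    x,e=tri(S,a,T,b);print(k,x,round(e,4))
w=optics.get_image("wrist"); print(w["tool_from_camera"])
import cv2; cv2.imwrite("pics/w0.png",w["image"][:,:,::-1])
E
```

```text
eye1 [0.55  0.11  0.326] 0.0068
eye1b [0.491 0.134 0.35 ] 0.0003
eye2 [0.491 0.176 0.268] 0.0088
eye2b [0.564 0.154 0.226] 0.0005
graybox [0.451 0.243 0.15 ] 0.0106
cable [0.416 0.197 0.115] 0.0027
cable2 [0.39  0.176 0.097] 0.0017
base [ 0.468  0.212 -0.004] 0.0019
post [0.471 0.213 0.023] 0.0035
vise [ 0.572 -0.106  0.03 ] 0.0008
viseR [ 0.472 -0.154  0.012] 0.001
[[-0.001 -0.962 -0.273  0.069]
 [ 1.    -0.001  0.    -0.001]
 [-0.    -0.273  0.962 -0.124]
 [ 0.     0.     0.     1.   ]]
```

View pics/w0.png

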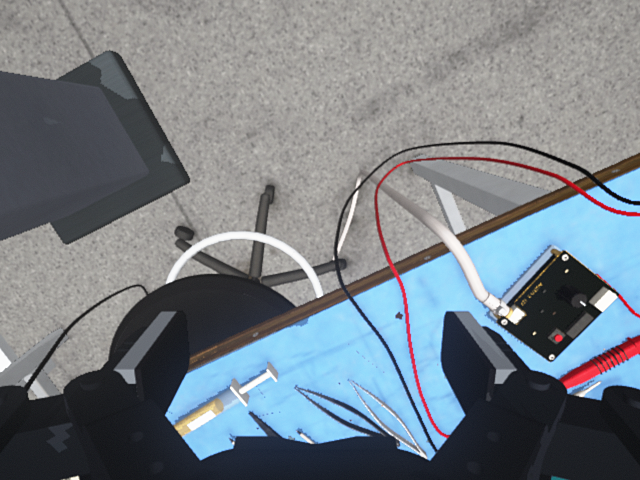

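The wrist view at the start looks past the bench edge, with the open fingers visible at the bottom and nothing in the way. Next is a helper that turns world waypoints into tool rows.

```bash
cat > wp.py <<'E'
import numpy as np
from scipy.spatial.transform import Rotation as R
from rig import env
DOWN=np.array([[-1,0,0],[0,1,0],[0,0,-1.]])
def tilt(ax,deg): return R.from_rotvec(np.radians(deg)*np.array(ax)).as_matrix()@DOWN
def rows(wps,grip=1):
    """wps: list of (TCP xyz, rotation)"""
    s=env.observe();p,M=s["position"],s["tool_rot"]
    for x,Rt in wps:
        v=np.r_[grip,M.T@(np.array(x)-p)/.5,R.from_matrix(M.T@Rt).as_rotvec(degrees=True)/120]
        print(", ".join(f"{a:.3f}" for a in v))
E
python3 - <<'E'
from wp import *
rows([((.30,.15,.25),DOWN),((.36,-.235,.25),DOWN)])
E
```

```text
1.000, -0.408, -0.567, 0.000, -0.000, -0.000, -0.217
1.000, -0.853, -1.206, 0.001, -0.000, -0.000, -0.217
```

arm_command(commands=[1,-0.41,-0.57,0,0,0,-0.217,1,-0.41,-0.57,0,0,0,-0.217,1,-0.41,-0.57,0,0,0,-0.217,1,-0.41,-0.57,0,0,0,-0.217,1,-0.41,-0.57,0,0,0,-0.217,1,-0.41,-0.57,0,0,0,-0.217,1,-0.41,-0.57,0,0,0,-0.217,1,-0.41,-0.57,0,0,0,-0.217,1,-0.41,-0.57,0,0,0,-0.217,1,-0.41,-0.57,0,0,0,-0.217,1,-0.41,-0.57,0,0,0,-0.217,1,-0.41,-0.57,0,0,0,-0.217], newtons=20)

```text
time_s: 1.15
position: [0.3003, 0.1486, 0.2503]
tool_rot: [[-1.0, -0.0, -0.0], [-0.0, 1.0, 0.0], [0.0, 0.0, -1.0]]
ft_force: [-0.3, 1.1, 0.8]
grip_width: 0.0002
gripper_force: 0.0
```

```bash
python3 - <<'E'
from wp import *
s=env.observe();print(s["position"],s["tool_rot"].round(3),s["q"].round(1),s["ft_force"])
rows([((.36,-.235,.25),DOWN)])
E
```

```text
[0.30032898 0.14863432 0.25030292] [[-1. -0. -0.]
 [-0.  1.  0.]
 [ 0.  0. -1.]] [  5.8  -0.6 103.4   0.   77.2 -84.2] [-0.32589893  1.09022084  0.76727568]
1.000, -0.119, -0.767, 0.000, 0.000, -0.000, 0.000
```

```bash
python3 - <<'E'
from rig import optics
import cv2,numpy as np
a=optics.get_image("top")["image"];b=optics.get_image("scene")["image"]
im=np.hstack([cv2.resize(x,None,fx=.62,fy=.62,interpolation=cv2.INTER_AREA) for x in (a,b)])
cv2.imwrite("pics/t1.png",im[:,:,::-1])
E
```

```text
(no output)
```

View pics/t1.png

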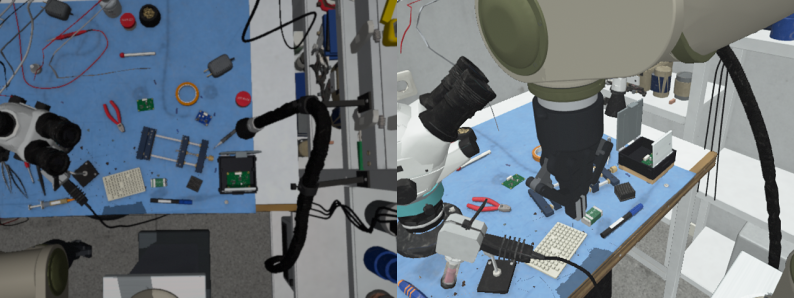

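The view after the move shows the arm clear of the neck, with its wrist cylinder over the gripper. I'll lean the tool 15° so the wrist stays to the left, and plan the flap strokes.

```bash
python3 - <<'E'
from wp import *
rows([((.355,-.244,.25),tilt([1,0,0],-15)),((.365,-.244,.112),tilt([1,0,0],-15))])
E
```

```text
1.000, -0.108, -0.786, 0.000, 0.125, 0.000, 0.001
1.000, -0.128, -0.787, 0.276, 0.125, 0.000, 0.001
```

arm_command(commands=[1,-0.11,-0.786,0,0.125,0,0,1,-0.11,-0.786,0,0.125,0,0,1,-0.11,-0.786,0,0.125,0,0,1,-0.11,-0.786,0,0.125,0,0,1,-0.11,-0.786,0,0.125,0,0,1,-0.11,-0.786,0,0.125,0,0,1,-0.11,-0.786,0,0.125,0,0,1,-0.11,-0.786,0,0.125,0,0,1,-0.11,-0.786,0,0.125,0,0,1,-0.11,-0.786,0,0.125,0,0,1,-0.11,-0.786,0,0.125,0,0,1,-0.11,-0.786,0,0.125,0,0])

```text
time_s: 2.25
position: [0.3562, -0.2446, 0.2497]
tool_rot: [[-1.0, -0.001, -0.001], [-0.001, 0.966, -0.258], [0.001, -0.258, -0.966]]
ft_force: [0.9, 0.2, 0.5]
grip_width: -0.0006
gripper_force: 0.0
```

```bash
python3 - <<'E'
from wp import *
from rig import optics
import cv2
s=env.observe();print(s["position"],s["ft_force"],s["q"].round(1))
T=tilt([1,0,0],-15)
rows([((.365,-.244,.112),T)])
a=optics.get_image("top")["image"];b=optics.get_image("scene")["image"];c=optics.get_image("wrist")["image"]
im=np.vstack([np.hstack([a[150:450,200:600],b[50:350,240:640]]),np.hstack([cv2.resize(c,(400,300)),np.zeros((300,400,3),np.uint8)])])
cv2.imwrite("pics/t2.png",im[:,:,::-1])
E
```

```text
[ 0.35615098 -0.24460681  0.24974773] [0.91420004 0.23260496 0.45024316] [ -44.3    7.1   96.5  -11.7   66.3 -130.5]
1.000, -0.018, 0.072, 0.266, 0.001, -0.000, 0.000
```

View pics/t2.png

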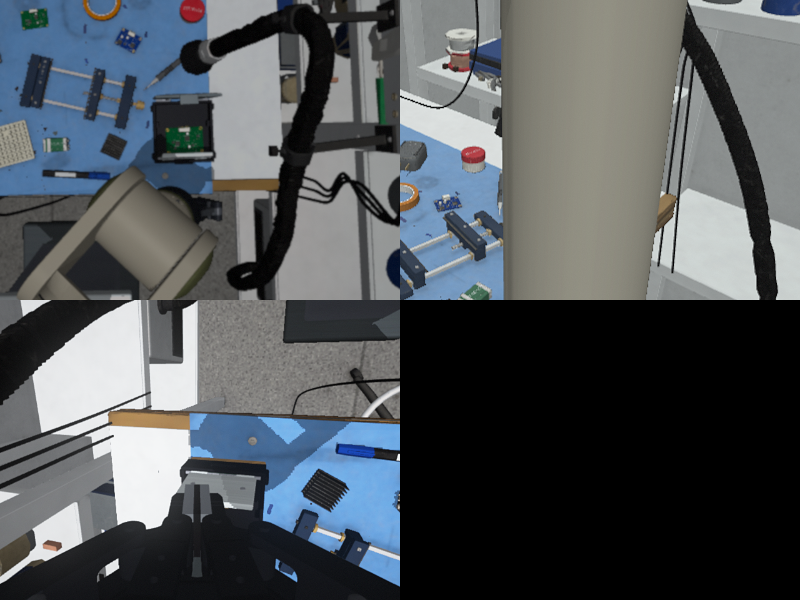

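The crops show the wrist cylinder's right end about 55 px left of the lamp neck in the top view, and the flap just ahead of the fingers in the wrist view. Going down, then folding the flap.

arm_command(commands=[1,-0.018,0.072,0.266,0,0,0,1,-0.018,0.072,0.266,0,0,0,1,-0.018,0.072,0.266,0,0,0,1,-0.018,0.072,0.266,0,0,0,1,-0.018,0.072,0.266,0,0,0,1,-0.018,0.072,0.266,0,0,0])

```text
time_s: 2.9
position: [0.365, -0.2435, 0.1128]
tool_rot: [[-1.0, -0.003, 0.0], [-0.002, 0.966, -0.258], [0.0, -0.258, -0.966]]
ft_force: [1.3, -0.8, 0.5]
grip_width: 0.0002
gripper_force: 0.0
```

```bash
python3 - <<'E'
from wp import *
s=env.observe();print(s["position"],s["ft_force"])
T=tilt([1,0,0],-15);r=.045
w=[]
for th in (95,85,75,65,55,45,35,27,20,13,6,3):
    t=np.radians(th); w.append(((.411+r*np.cos(t)-.002*np.sin(t)-.011,-.244,.045+r*np.sin(t)+.002*np.cos(t)+.022),T))
rows(w)
E
```

```text
[ 0.3650384  -0.2435309   0.11284586] [ 1.25215609 -0.8357683   0.54738327]
1.000, -0.058, -0.000, 0.003, 0.000, 0.000, 0.001
1.000, -0.074, -0.001, 0.002, 0.000, 0.000, 0.001
1.000, -0.089, -0.000, 0.004, 0.000, 0.000, 0.001
1.000, -0.104, 0.001, 0.008, 0.000, 0.000, 0.001
1.000, -0.118, 0.003, 0.015, 0.000, 0.000, 0.001
1.000, -0.131, 0.005, 0.025, 0.000, 0.000, 0.001
1.000, -0.141, 0.008, 0.036, 0.000, 0.000, 0.001
1.000, -0.148, 0.011, 0.046, 0.000, 0.000, 0.001
1.000, -0.153, 0.013, 0.055, 0.000, 0.000, 0.001
1.000, -0.157, 0.016, 0.066, 0.000, 0.000, 0.001
1.000, -0.159, 0.019, 0.076, 0.000, 0.000, 0.001
1.000, -0.160, 0.020, 0.080, 0.000, 0.000, 0.001
```

arm_command(commands=[1,-0.03,0,0.002,0,0,0,1,-0.045,0,0.002,0,0,0,1,-0.058,0,0.003,0,0,0,1,-0.066,0,0.002,0,0,0,1,-0.074,0,0.002,0,0,0,1,-0.082,0,0.003,0,0,0,1,-0.089,0,0.004,0,0,0,1,-0.097,0,0.006,0,0,0,1,-0.104,0.001,0.008,0,0,0,1,-0.111,0.002,0.011,0,0,0,1,-0.118,0.003,0.015,0,0,0,1,-0.118,0.003,0.015,0,0,0])

```text
time_s: 3.9
position: [0.4242, -0.2448, 0.1045]
tool_rot: [[-1.0, -0.001, 0.0], [-0.001, 0.966, -0.259], [-0.0, -0.259, -0.966]]
ft_force: [-0.4, -0.3, -0.4]
grip_width: 0.0001
gripper_force: 0.0
```

arm_command(commands=[1,-0.007,0.001,0.005,0,0,0,1,-0.013,0.002,0.01,0,0,0,1,-0.018,0.003,0.016,0,0,0,1,-0.023,0.005,0.021,0,0,0,1,-0.027,0.006,0.026,0,0,0,1,-0.03,0.008,0.031,0,0,0,1,-0.033,0.009,0.036,0,0,0,1,-0.035,0.01,0.04,0,0,0,1,-0.037,0.012,0.046,0,0,0,1,-0.039,0.013,0.051,0,0,0,1,-0.041,0.016,0.059,0,0,0,1,-0.041,0.016,0.059,0,0,0])

```text
time_s: 4.9
position: [0.444, -0.2444, 0.0735]
tool_rot: [[-1.0, -0.001, -0.001], [-0.001, 0.966, -0.258], [0.001, -0.258, -0.966]]
ft_force: [0.4, 0.5, -0.1]
grip_width: 0.0001
gripper_force: 0.0
```

arm_command(commands=[1,0,0.001,0.004,0,0,0,1,0,0.0015,0.006,0,0,0,1,0,0.002,0.008,0,0,0,1,0,0.0025,0.009,0,0,0,1,0,0.0025,0.009,0,0,0])

```text
time_s: 5.32
position: [0.4442, -0.2446, 0.0696]
tool_rot: [[-1.0, -0.001, 0.0], [-0.001, 0.966, -0.259], [0.0, -0.259, -0.966]]
ft_force: [0.6, -0.5, -1.1]
grip_width: 0.0001
gripper_force: 0.1
```

arm_command(commands=[1,0,0.0005,0.002,0,0,0,1,0,0.001,0.004,0,0,0,1,0,0.001,0.004,0,0,0])

```text
time_s: 5.57
position: [0.4443, -0.2447, 0.068]
tool_rot: [[-1.0, -0.001, 0.001], [-0.001, 0.966, -0.259], [-0.001, -0.259, -0.966]]
ft_force: [-0.2, 2.5, 6.7]
grip_width: -0.0002
gripper_force: 3.3
```

```bash
python3 - <<'E'
from wp import *
from rig import optics
import cv2
s=env.observe();print(s["position"],s["ft_force"])
a=optics.get_image("top")["image"];c=optics.get_image("wrist")["image"];b=optics.get_image("scene")["image"]
im=np.hstack([cv2.resize(c,(400,300)),cv2.resize(b[140:320,310:550],(400,300))])
cv2.imwrite("pics/t3.png",im[:,:,::-1])
E
```

```text
[ 0.44432244 -0.24472249  0.06801245] [-0.19350752  2.54284832  6.71877304]
```

View pics/t3.png

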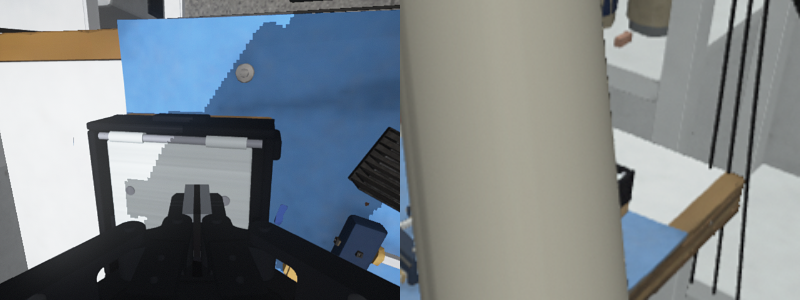

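The wrist view shows the flap lying flat in the case, with fingers on it and 6.7 N felt. Now lift and go over and behind the cover.

```bash
python3 - <<'E'
from wp import *
T=tilt([1,0,0],-25)
rows([((.44,-.235,.25),T),((.48,-.215,.265),T),((.546,-.215,.265),T)])
E
```

```text
1.000, 0.008, -0.076, -0.356, 0.083, 0.000, 0.000
1.000, -0.072, -0.045, -0.396, 0.083, 0.000, 0.000
1.000, -0.204, -0.045, -0.396, 0.083, 0.000, 0.000
```

arm_command(commands=[1,0,-0.015,-0.06,0,0,0,1,0,-0.03,-0.12,0,0,0,1,0.008,-0.076,-0.356,0.083,0,0,1,0.008,-0.076,-0.356,0.083,0,0,1,0.008,-0.076,-0.356,0.083,0,0,1,0.008,-0.076,-0.356,0.083,0,0,1,-0.072,-0.045,-0.396,0.083,0,0,1,-0.072,-0.045,-0.396,0.083,0,0,1,-0.204,-0.045,-0.396,0.083,0,0,1,-0.204,-0.045,-0.396,0.083,0,0,1,-0.204,-0.045,-0.396,0.083,0,0,1,-0.204,-0.045,-0.396,0.083,0,0])

```text
time_s: 6.72
position: [0.5466, -0.215, 0.2634]
tool_rot: [[-1.0, -0.002, -0.001], [-0.001, 0.907, -0.421], [0.002, -0.421, -0.907]]
ft_force: [-0.6, -0.2, -0.2]
grip_width: 0.0001
gripper_force: 0.0
```

```bash
python3 - <<'E'
from wp import *
from rig import optics
import cv2
s=env.observe();print(s["position"],s["ft_force"])
T=tilt([1,0,0],-25)
rows([((.546,-.222,.163),T)])
a=optics.get_image("top")["image"];c=optics.get_image("wrist")["image"];b=optics.get_image("scene")["image"]
im=np.vstack([np.hstack([cv2.resize(c,(400,300)),cv2.resize(b,(400,300))]),np.hstack([a[100:400,240:640],b[100:400,240:640]])])
cv2.imwrite("pics/t4.png",im[:,:,::-1])
E
```

```text
[ 0.54660908 -0.21501944  0.26336864] [-0.55294999 -0.20957952 -0.24172536]
1.000, 0.001, 0.072, 0.188, 0.001, -0.000, 0.001
```

View pics/t4.png

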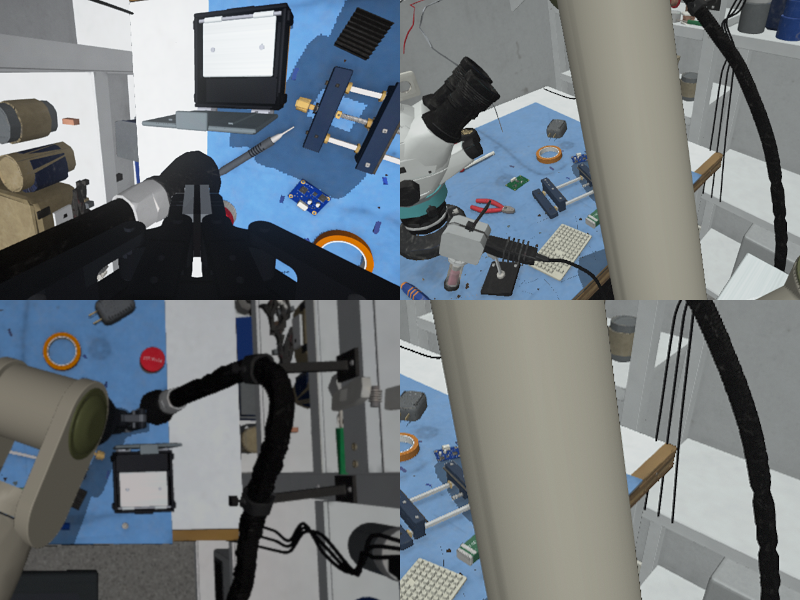

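The wrist view shows the flap flat at (245,45) and the cover's free edge near row 115, with the lamp head at (188,170) close by. I'll check clearance before descending.

```bash
python3 - <<'E'
import pickle
from wp import *
from tri import *
from rig import optics
np.set_printoptions(precision=4,suppress=True)
s=env.observe();w=optics.get_image("wrist");M=s["tool_rot"];t=w["tool_from_camera"]
d=pickle.load(open("d0.pkl","rb"));S,T=d["scene"],d["top"]
W=dict(intrinsics=w["intrinsics"],origin=s["position"]+M@t[:3,3],orientation=M@t[:3,:3])
for k,v,a,b in [("head",T,(397,206),(304,275)),("headtopcenter-scene",S,(352,163),(304,275)),("covL",S,(355.9,182.3),(445,183)),("covL",T,(353.7,247.5),(445,183)),("collar",T,(405,201),(243,310))]:
    print(k,tri(v,a,W,b))
for n,px in [("headRight",(350,260)),("headNear",(300,243)),("headR2",(353,285))]:
    o,r=ray(W,px); print(n,[(o+r*(z-o[2])/r[2]).round(3).tolist() for z in (.12,.15,.18)])
E
```

```text
head (array([ 0.5839, -0.2867,  0.1234]), np.float64(0.005298435720572466))
headtopcenter-scene (array([ 0.5669, -0.266 ,  0.1647]), np.float64(0.0053388397952146924))
covL (array([ 0.5029, -0.1905,  0.1805]), np.float64(0.0009882015905777405))
covL (array([ 0.5211, -0.2105,  0.0401]), np.float64(0.0005166292280366222))
collar (array([ 0.5835, -0.2917,  0.1915]), np.float64(0.005497311981362887))
headRight [[0.565, -0.257, 0.12], [0.555, -0.246, 0.15], [0.544, -0.235, 0.18]]
headNear [[0.558, -0.295, 0.12], [0.548, -0.279, 0.15], [0.539, -0.264, 0.18]]
headR2 [[0.583, -0.254, 0.12], [0.57, -0.244, 0.15], [0.558, -0.233, 0.18]]
```

arm_command(commands=[1,0.007,0.02,0.045,0,0,0,1,0.007,0.035,0.085,0,0,0,1,0.007,0.045,0.105,0,0,0,1,0.007,0.055,0.125,0,0,0,1,0.007,0.055,0.125,0,0,0])

```text
time_s: 7.33
position: [0.5416, -0.2163, 0.1946]
tool_rot: [[-1.0, -0.001, -0.003], [-0.0, 0.907, -0.421], [0.003, -0.421, -0.907]]
ft_force: [0.4, -0.5, -0.3]
grip_width: 0.0003
gripper_force: 0.0
```

arm_command(commands=[1,0,0.006,0.015,0,0,0,1,0,0.012,0.03,0,0,0,1,0,0.018,0.045,0,0,0,1,0,0.022,0.06,0,0,0,1,0,0.022,0.06,0,0,0])

```text
time_s: 7.75
position: [0.5421, -0.2192, 0.1628]
tool_rot: [[-1.0, -0.001, -0.002], [-0.0, 0.907, -0.421], [0.002, -0.421, -0.907]]
ft_force: [0.4, -0.5, -0.2]
grip_width: 0.0
gripper_force: 0.0
```

```bash
python3 - <<'E'
from wp import *
s=env.observe();print(s["position"],s["ft_force"])
T=tilt([1,0,0],-25);w=[]
hx,hz=.518,.0495
for th in (100,95,90,85,80,75,70,65,60,55,50,45,40,35,30,25,20,15,10,6,3):
    t=np.radians(th);r=.09+.01*(th<60); w.append(((hx-r*np.cos(t)+.0055*np.sin(t)+.011,-.219,hz+r*np.sin(t)+.0055*np.cos(t)+.0233),T))
    print(th,np.round(w[-1][0],4))
rows(w)
E
```

```text
[ 0.54212751 -0.21916522  0.16282576] [ 0.43430209 -0.52601461 -0.20282351]
100 [ 0.55   -0.219   0.1605]
95 [ 0.5423 -0.219   0.162 ]
90 [ 0.5345 -0.219   0.1628]
85 [ 0.5266 -0.219   0.1629]
80 [ 0.5188 -0.219   0.1624]
75 [ 0.511  -0.219   0.1612]
70 [ 0.5034 -0.219   0.1593]
65 [ 0.4959 -0.219   0.1567]
60 [ 0.4888 -0.219   0.1535]
55 [ 0.4761 -0.219   0.1579]
50 [ 0.4689 -0.219   0.1529]
45 [ 0.4622 -0.219   0.1474]
40 [ 0.4559 -0.219   0.1413]
35 [ 0.4502 -0.219   0.1347]
30 [ 0.4451 -0.219   0.1276]
25 [ 0.4407 -0.219   0.12  ]
20 [ 0.4369 -0.219   0.1122]
15 [ 0.4338 -0.219   0.104 ]
10 [ 0.4315 -0.219   0.0956]
6 [ 0.4301 -0.219   0.0887]
3 [ 0.4294 -0.219   0.0835]
1.000, -0.016, 0.002, 0.004, 0.001, -0.001, 0.001
1.000, -0.000, 0.001, 0.001, 0.001, -0.001, 0.001
1.000, 0.015, 0.000, -0.000, 0.001, -0.001, 0.001
1.000, 0.031, 0.000, -0.000, 0.001, -0.001, 0.001
1.000, 0.047, 0.001, 0.001, 0.001, -0.001, 0.001
1.000, 0.062, 0.002, 0.003, 0.001, -0.001, 0.001
1.000, 0.077, 0.003, 0.006, 0.001, -0.001, 0.001
1.000, 0.092, 0.006, 0.011, 0.001, -0.001, 0.001
1.000, 0.107, 0.008, 0.017, 0.001, -0.001, 0.001
1.000, 0.132, 0.005, 0.009, 0.001, -0.001, 0.001
1.000, 0.146, 0.009, 0.018, 0.001, -0.001, 0.001
1.000, 0.160, 0.014, 0.028, 0.001, -0.001, 0.001
1.000, 0.172, 0.019, 0.039, 0.001, -0.001, 0.001
1.000, 0.184, 0.024, 0.051, 0.001, -0.001, 0.001
1.000, 0.194, 0.030, 0.064, 0.001, -0.001, 0.001
1.000, 0.203, 0.037, 0.078, 0.001, -0.001, 0.001
1.000, 0.210, 0.043, 0.092, 0.001, -0.001, 0.001
1.000, 0.216, 0.050, 0.107, 0.001, -0.001, 0.001
1.000, 0.221, 0.057, 0.122, 0.001, -0.001, 0.001
1.000, 0.224, 0.063, 0.135, 0.001, -0.001, 0.001
1.000, 0.225, 0.067, 0.144, 0.001, -0.001, 0.001
```

arm_command(commands=[1,0.008,0,0,0,0,0,1,0.015,0,0,0,0,0,1,0.023,0,0,0,0,0,1,0.031,0,0,0,0,0,1,0.039,0,0,0,0,0,1,0.047,0.001,0.001,0,0,0,1,0.055,0.001,0.002,0,0,0,1,0.062,0.002,0.003,0,0,0,1,0.07,0.002,0.005,0,0,0,1,0.077,0.003,0.006,0,0,0,1,0.085,0.005,0.009,0,0,0,1,0.092,0.006,0.011,0,0,0])

```text
time_s: 8.75
position: [0.4962, -0.2188, 0.1581]
tool_rot: [[-1.0, -0.001, 0.0], [-0.001, 0.907, -0.422], [0.0, -0.422, -0.907]]
ft_force: [0.3, -1.2, 0.5]
grip_width: 0.0004
gripper_force: 0.4
```

arm_command(commands=[1,0.008,0.001,0.003,0,0,0,1,0.015,0.002,0.006,0,0,0,1,0.022,0.004,0.01,0,0,0,1,0.029,0.006,0.013,0,0,0,1,0.042,0.01,0.021,0,0,0,1,0.048,0.012,0.026,0,0,0,1,0.054,0.014,0.03,0,0,0,1,0.06,0.016,0.035,0,0,0,1,0.065,0.018,0.04,0,0,0,1,0.07,0.021,0.045,0,0,0,1,0.076,0.023,0.05,0,0,0,1,0.08,0.026,0.056,0,0,0])

```text
time_s: 9.75
position: [0.4564, -0.2189, 0.1272]
tool_rot: [[-1.0, -0.001, 0.0], [-0.001, 0.907, -0.422], [-0.0, -0.422, -0.907]]
ft_force: [0.5, -0.1, 0.9]
grip_width: -0.0001
gripper_force: 0.3
```

```bash
python3 - <<'E'
from wp import *
from rig import optics
import cv2
s=env.observe();print(s["position"],s["ft_force"])
T=tilt([1,0,0],-25);w=[]
hx,hz=.518,.0495
for th in (27,24,21,18,15,12,9,6,3,1):
    t=np.radians(th);r=.09; w.append(((hx-r*np.cos(t)+.0055*np.sin(t)+.011,-.219,hz+r*np.sin(t)+.0055*np.cos(t)+.0233),T))
rows(w);print(w[-1][0])
c=optics.get_image("wrist")["image"];cv2.imwrite("pics/t5.png",cv2.resize(c,(400,300))[:,:,::-1])
E
```

```text
[ 0.45640393 -0.21889131  0.12720651] [ 0.45025957 -0.0985367   0.93248151]
1.000, 0.010, 0.007, 0.016, 0.000, 0.000, 0.000
1.000, 0.015, 0.011, 0.023, 0.000, 0.000, 0.000
1.000, 0.019, 0.014, 0.031, 0.000, 0.000, 0.000
1.000, 0.023, 0.018, 0.039, 0.000, 0.000, 0.000
1.000, 0.026, 0.022, 0.047, 0.000, 0.000, 0.000
1.000, 0.029, 0.025, 0.055, 0.000, 0.000, 0.000
1.000, 0.031, 0.029, 0.063, 0.000, 0.000, 0.000
1.000, 0.033, 0.033, 0.072, 0.000, 0.000, 0.000
1.000, 0.034, 0.037, 0.080, 0.000, 0.000, 0.000
1.000, 0.035, 0.040, 0.086, 0.000, 0.000, 0.000
(np.float64(0.4391096956713299), -0.219, np.float64(0.07986987890271567))
```

View pics/t5.png

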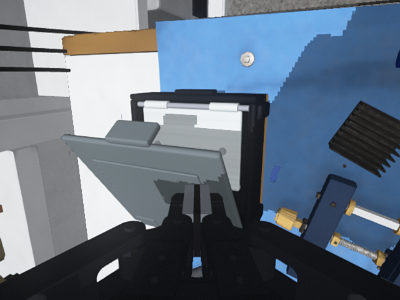

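The wrist view shows the cover, at about 30°, swinging down under the fingers over the flat flap. I'll continue.

arm_command(commands=[1,0.005,0.004,0.008,0,0,0,1,0.01,0.007,0.016,0,0,0,1,0.015,0.011,0.023,0,0,0,1,0.019,0.014,0.031,0,0,0,1,0.023,0.018,0.039,0,0,0,1,0.026,0.022,0.047,0,0,0,1,0.029,0.025,0.055,0,0,0,1,0.031,0.029,0.063,0,0,0,1,0.033,0.033,0.072,0,0,0,1,0.034,0.037,0.08,0,0,0,1,0.034,0.038,0.083,0,0,0,1,0.034,0.038,0.083,0,0,0])

```text
time_s: 10.8
position: [0.4396, -0.2192, 0.0813]
tool_rot: [[-1.0, -0.001, -0.0], [-0.001, 0.907, -0.422], [0.001, -0.422, -0.907]]
ft_force: [0.3, 0.3, 0.3]
grip_width: 0.0004
gripper_force: 0.0
```

arm_command(commands=[1,0,0.001,0.002,0,0,0,1,0,0.0017,0.0036,0,0,0,1,0,0.002,0.0045,0,0,0,1,0,0.002,0.0045,0,0,0])

```text
time_s: 11.13
position: [0.4397, -0.2192, 0.0794]
tool_rot: [[-1.0, -0.001, 0.0], [-0.001, 0.907, -0.422], [-0.0, -0.422, -0.907]]
ft_force: [-0.1, -0.4, 1.4]
grip_width: 0.0003
gripper_force: 0.1
```

arm_command(commands=[1,0,0.0008,0.0018,0,0,0,1,0,0.0013,0.0027,0,0,0,1,0,0.0013,0.0027,0,0,0])

```text
time_s: 11.38
position: [0.4397, -0.2192, 0.0778]
tool_rot: [[-1.0, -0.001, 0.0], [-0.001, 0.907, -0.422], [-0.0, -0.422, -0.907]]
ft_force: [-0.1, -0.4, 0.6]
grip_width: -0.0
gripper_force: 0.1
```

arm_command(commands=[1,0,0.0006,0.0013,0,0,0,1,0,0.0011,0.0023,0,0,0,1,0,0.0011,0.0023,0,0,0])

```text
time_s: 11.63
position: [0.4397, -0.2193, 0.0769]
tool_rot: [[-1.0, -0.001, 0.001], [-0.001, 0.906, -0.423], [-0.0, -0.423, -0.906]]
ft_force: [-1.5, 1.0, 5.2]
grip_width: -0.0001
gripper_force: 2.9
```

arm_command(commands=[1,0,0.0005,0.0012,0,0,0,1,0,0.0005,0.0012,0,0,0,1,0,0.0005,0.0012,0,0,0,1,0,0.0005,0.0012,0,0,0])

```text
time_s: 11.97
position: [0.4397, -0.2193, 0.0767]
tool_rot: [[-1.0, -0.001, 0.001], [-0.001, 0.906, -0.423], [-0.001, -0.423, -0.906]]
ft_force: [-2.5, 2.4, 9.4]
grip_width: -0.0004
gripper_force: 4.9
```

Firm stop at 9.4 N, so the cover is shut. Retreating.

arm_command(commands=[1,0,-0.008,-0.018,0,0,0,1,0,-0.03,-0.07,0,0,0,1,0,-0.06,-0.14,0,0,0,1,0.03,-0.1,-0.25,0,0,0,1,0.1,-0.1,-0.3,0,0,0,1,0.15,0,-0.3,0,0,0,1,0.15,0.1,-0.3,0,0,0,1,0.15,0.1,-0.3,0,0,0,1,0.15,0.1,-0.3,0,0,0])

```text
time_s: 12.72
position: [0.3624, -0.1073, 0.1899]
tool_rot: [[-1.0, -0.004, -0.001], [-0.003, 0.907, -0.42], [0.003, -0.42, -0.907]]
ft_force: [0.3, -1.2, 0.5]
grip_width: 0.0002
gripper_force: 0.0
```

```bash
python3 - <<'E'
from wp import *
from rig import optics
import cv2
s=env.observe();print(s["position"],s["ft_force"])
c=optics.get_image("wrist")["image"];a=optics.get_image("top")["image"]
cv2.imwrite("pics/t6.png",np.hstack([cv2.resize(c,(400,300)),a[100:400,240:640]])[:,:,::-1])
E
```

```text
[ 0.36242129 -0.10727207  0.18988201] [ 0.28267306 -1.21918456  0.50861527]
```

View pics/t6.png

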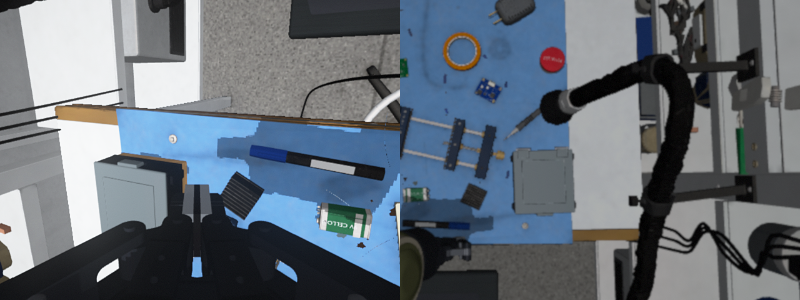

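Both views show the cover shut flat on the case at (545,180), and the heat sink, battery, marker and jar in their places. Handing in.

```bash
python3 -c "
from rig import env
print(env.close_job())"
```

```text
the job is handed in; nothing more can be done
None
```

The flap is folded flat and the cover is shut on the case, with the loose items where they were in the last pictures; the job is handed in after about 13 s of robot time, but the hand-in returned no verdict.

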